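# Lock the carrier plate on the shaker's twin studs

## Robot

A 6-joint arm with a two-finger parallel gripper is mounted at the origin on a cart in front of the work surface, level with it; the furniture and walls round the work are solid. World frame = base frame: x ahead of the robot, y to its left, z up, the work surface at z = 0. Lengths are in m, angles in rad, forces in N, time in s.
With the tool pointing down it reaches from about 0.35 to 0.775 m from the base axis. Payload 7.3 kg.
Tool frame: the origin (TCP) lies at the very end of the fingers, on their centre line; the grasp point (between the pads) lies 19 mm behind it; z points along the fingers, y is the line along which they close (so a half turn about z gives the same grasp; the last joint's range is limited). The gripper opens to 92 mm and grips with 3 to 60 N. Pads are 19 mm wide; open, the fingers measure 130 mm over their backs; the gripper's body (75 mm by 190 mm) begins 47 mm behind the grasp point.
Start: joints at [-1.473, 0.342, 1.524, -0, 1.275, -0.146], TCP at [0.127, -0.509, 0.227] pointing down, gripper open.
Joint ranges: [-2.53, 2.53], [-0.77, 2.02], [0.04, 2.7], [-1, 4.14], [0.28, 2.66], [-3.11, 3.11]. Speed limits (rad/s): [2.57, 2.57, 3.14, 3.14, 3.14, 3.14].

## Interface

Orientations are given as [roll, pitch, yaw] about the fixed x, y, z axes, in that order (R = Rz(yaw) Ry(pitch) Rx(roll)).
In Python, from cell import robot gives the robot as it stands.
- The arm moves only by the tool apply_moves, never from a script. Its argument "rows" is a list of rows, each an object with "xyz": the shift along the tool's x, y, z in mm, a list of three; "turn": the turn about the tool's z in rad. A call has 1 to 10 rows; each row shifts and turns the commanded pose from where the row before left it, along the tool's axes as they then stand; what a row does not reach is not made up. A row lasts 1/8 s, in which the tool goes at most 62.5 mm and 10.7 degrees, less where a joint would pass 70% of its speed; a pose out of reach is approached as far as the arm can. A call with a gripper value outside its range is refused whole. "gripper" is the opening, from 0 (shut) to 1 (fully open), set as the call begins (left out, the last holds). The fingers move at their own pace and stop on an object; "newtons" is the grip in N (left out, the last holds). Time passes only in rows, so rows that do not move let the fingers close. It gives the time, the measured TCP pose, the force and the opening at its end, in the units of the state.
- robot.observe(): the state, without advancing time (a new reading comes with each control period).
- robot.read_camera(name): name is "side" or "top"; returns a dict with "frame" (400x640x3 uint8, blue, green, red), "mtx" (3x3 intrinsics, pixels), "R" (3x3) and "t" (3): a world point X has camera coordinates R X + t. Camera axes: x right, y down, z forward; pixel columns grow to the right and rows downward; lengths in m; the calibration is good to about 2 mm. A picture is of the moment at which its call begins. There is no depth.
- robot.hand_in(): hands the job in, once; it reports no verdict.
The state is a dict: "time": time; "qpos": joint angles; "qvel": joint speeds; "joint_efforts": joint torques, N m; "tool_pos": TCP position; "tool_rot": TCP orientation; "contact_force": force on the tool from outside, world axes, zero at the start; "torque": the same for the moment, N m; "opening": finger opening in m.
Only numpy, scipy, OpenCV 4.12 (cv2) and the standard library are available. Lean on these libraries where they do the work, as an engineer would, in place of code of your own. Each camera call takes 0.05 s, during which the arm holds its last target. There are 200 camera calls.

## Task

Put the carrier plate back on the bench shaker: lift it by its bar handle, bring both keyhole entries over the two headed studs, lower it flat onto the carriage, then draw it towards the shaker's front panel until the stud necks stand at the closed ends of both slots, and let go. The carriage has stopped somewhere off its middle, so feel gently for the studs and never push with more than 40 N; leave everything else on the bench undisturbed.

Things in the scene. Friction and masses are not known exactly. Their poses are not given: they have to be found in the camera images.
- plate_handle (a point): centre of the black bar handle over the middle of the loose carrier plate. Bar 84 mm long along the plate's x, 14 mm wide along y, 18 mm high, on two thin feet; its centre is 45 mm above the plate's underside. Plate: bare aluminium, 120 (x) x 200 (y) x 5 mm, 0.2 to 0.36 kg, a 12 mm high lip along each long edge. It lies flat on the worktop, z up, at most 0.4 rad off the shaker's yaw.
- plate: the same plate, origin at the centre of its underside, same axes. Two keyholes go through it, at y = +60 and -60 mm: each is an entry hole 18 mm wide, centred at x = 0, opening towards the plate's +x into a slot 11 mm wide. A stud at the closed end of its slot is centred at x = +18 mm; so the plate is lowered 18 mm behind its locked place and is centred over the housing's front-to-back middle when locked.
- shaker_bed (a point): a point of the fixed bench shaker: over the middle of its HOUSING, level with the top of its carriage, 70 mm above the worktop; x points from the front panel to the back, y left, z up. Housing 200 (x) x 220 (y) x 50 mm, dark steel carriage 90 x 160 mm. The carriage rests on rubber buffers that sink about 1 mm at 15 N. The point does not follow it: the drive has stopped it up to 15 mm left or right (along y) of mid-travel.
- shaker: the same shaker, origin under its middle on the worktop. Two steel studs stand on the carriage at x = +18 mm, y = +60 and -60 mm plus the carriage's unknown y shift (feel or see it). Neck 7 mm across, 7 mm high; flat head 15 mm across, 4.5 mm thick, edge just rounded: top 11.5 mm above the carriage. It slides only above about 90 N; over 40 N harms the drive.
- dish: bystander: a petri dish with its lid on, 69 mm across, 16 mm high; origin at the centre of its underside
- stopper: bystander: a rubber stopper, 33 mm across, 27 mm high; origin at the centre of its underside
- bottle: bystander: an amber bottle with a black screw cap, 53 mm across, 116 mm high; origin at the centre of its underside
- beaker: bystander: a glass beaker, 72 mm across, 94 mm high; origin at the centre of its underside
- timer: bystander: a flat bench timer, 70 x 62 x 18 mm; origin at the centre of its underside
- small_flask: bystander: a small conical flask, 51 mm across, 85 mm high; origin at the centre of its underside

How it is judged:
By the outcome, as a careful person would: the job done as asked, in the order asked, and still so for the second after the job is handed in, with the robot touching nothing.
It also fails if it takes over 64 s, if anything falls off the work surface, if the arm or the gripper's body presses on something with over 40 N, if the wrist force passes 120 N, or if a joint passes its speed limit or range.

## Working session

There is one attempt and no reset: what is moved stays moved. The work goes in short steps, Python scripts to look and compute and a tool call to move; the robot and the scene stay as the last step left them, time stands still between calls to the robot, and variables do not carry over. Pictures are saved under pics/ and viewed, on a budget of 10 in all, crops included, one or two more only if the job needs it, and the job is handed in when it is done.

Besides the shell and the picture viewer there is one more tool, called after "Emit:" as a command line: name --argument value ..., lists and objects as JSON in quotes. apply_moves: Moves the arm, as the interface text tells. Its arguments: {"type":"object","properties":{"rows":{"type":"array"},"gripper":{"type":"number"},"newtons":{"type":"number"}},"required":["rows"]}

```bash
ls; mkdir -p pics
python3 - <<'E'
from cell import robot
import cv2,pickle
d={}
for n in("side","top"):
    c=robot.read_camera(n);d[n]=c;cv2.imwrite(f"pics/{n}0.png",c["frame"]);print(n,c["mtx"].tolist(),c["R"].round(4).tolist(),c["t"].round(4).tolist())
print(robot.observe())
E
```

```text
pics
side [[377.73675898857186, 0.0, 325.1186752847219], [0.0, 377.73675898857186, 203.53987226026965], [0.0, 0.0, 1.0]] [[-0.991, -0.1324, 0.0184], [-0.09, 0.5592, -0.8242], [0.0988, -0.8184, -0.5661]] [0.5547, 0.1243, 1.0986]
top [[505.93179159175605, 0.0, 316.5600472608494], [0.0, 505.93179159175605, 202.98596008025862], [0.0, 0.0, 1.0]] [[-0.0136, -0.9999, -0.0069], [-0.9915, 0.0144, -0.1295], [0.1296, 0.0051, -0.9916]] [0.0204, 0.5853, 1.5296]
{'time': 0.1, 'qpos': array([-1.47302766e+00,  3.42649593e-01,  1.52491473e+00, -1.13448790e-05,
        1.27539023e+00, -1.46010198e-01]), 'qvel': array([-0.00097576, -0.00062122, -0.00283299,  0.00044956, -0.00082017,
       -0.00067446]), 'joint_efforts': array([ 1.27343243e-03, -4.32003736e+01, -2.44694781e+01,  7.18529779e-02,
        5.25656564e-02, -5.68904352e-05]), 'tool_pos': array([ 0.12669775, -0.50911413,  0.22611861]), 'tool_rot': array([-3.14024367e+00, -1.87412080e-04,  2.43782053e-01]), 'contact_force': array([ 0.41168883, -1.01368008, -1.08117864]), 'torque': array([-0.04856491,  0.05742696, -0.03929112]), 'opening': 0.0916045727104915}
```

View pics/top0.png

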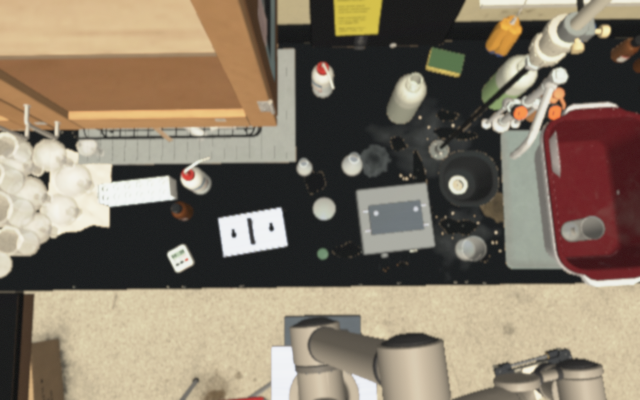

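View pics/side0.png

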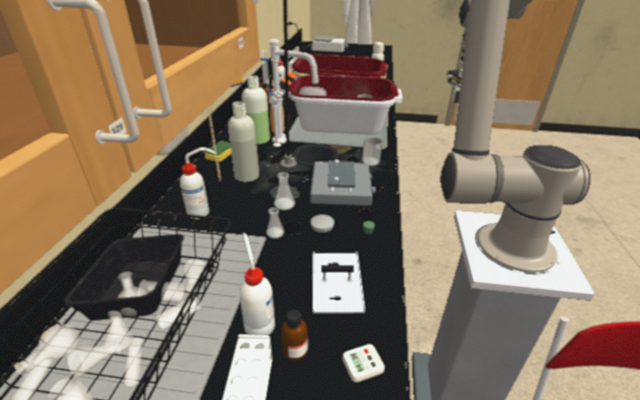

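```bash
cat > h.py <<'E'
from cell import robot
import cv2,numpy as np
def ray(c,px,z):
    d=c["R"].T@np.linalg.solve(c["mtx"],[px[0],px[1],1.]);o=-c["R"].T@c["t"]
    return o+d*(z-o[2])/d[2]
def proj(c,X):
    p=c["mtx"]@(c["R"]@np.asarray(X)+c["t"]);return p[:2]/p[2]
E
python3 - <<'E'
from h import *
c=robot.read_camera("top");f=c["frame"]
a=cv2.resize(f[195:270,205:300],None,fx=8,fy=8,interpolation=cv2.INTER_CUBIC)[:, :400*2]
b=cv2.resize(f[170:265,345:445],None,fx=8,fy=8,interpolation=cv2.INTER_CUBIC)
cv2.imwrite("pics/a.png",a);cv2.imwrite("pics/b.png",b[:600])
g=cv2.cvtColor(f,cv2.COLOR_BGR2GRAY)
hsv=cv2.cvtColor(f,cv2.COLOR_BGR2HSV)
m=(g>200).astype(np.uint8);m[:,:205]=0;m[:,300:]=0;m[:200]=0;m[265:]=0
m=cv2.morphologyEx(m,cv2.MORPH_CLOSE,np.ones((3,3)))
k=max(cv2.findContours(m,0,2)[0],key=cv2.contourArea)
r=cv2.minAreaRect(k);print("plate",r,cv2.contourArea(k))
P=[ray(c,p,.009) for p in cv2.boxPoints(r)];print(np.round(P,4), np.linalg.norm(np.diff(P,axis=0),axis=1))
# dark inside
fill=cv2.drawContours(np.zeros_like(m),[k],-1,1,-1)
fill=cv2.erode(fill,np.ones((5,5)))
d=((g<120)&(fill>0)).astype(np.uint8)
for k in cv2.findContours(d,0,2)[0]:
    if cv2.contourArea(k)<3: continue
    x,y,w,h=cv2.boundingRect(k); mm=cv2.moments(k);ce=(mm['m10']/mm['m00'],mm['m01']/mm['m00']);print("dark",x,y,w,h,np.round(ce,2),cv2.minAreaRect(k),ray(c,ce,.045 if h>15 else .005).round(4))
# shaker
print(g[215,350:445:2]);print(g[180:262:2,400])
E
```

```text
plate ((252.195068359375, 231.63800048828125), (38.3829460144043, 63.75567626953125), 80.27242279052734) 2332.5
[[0.5458 0.3248 0.009 ]
 [0.5772 0.1267 0.009 ]
 [0.4578 0.1069 0.009 ]
 [0.427  0.3031 0.009 ]] [0.20054921 0.12097237 0.1985989 ]
dark 232 230 4 7 [233.23 233.55] ((233.5, 233.0), (3.0, 6.0), 0.0) [0.4968 0.2756 0.005 ]
dark 270 224 3 7 [270.91 227.07] ((271.0, 227.0), (6.0, 2.0), 90.0) [0.5155 0.157  0.005 ]
dark 248 219 7 25 [250.65 230.88] ((250.72006225585938, 230.9669952392578), (24.47617530822754, 3.5107240676879883), 81.46923065185547) [0.5013 0.2154 0.045 ]
[ 31  29  31  33  89 152 169 170 170 149 114 117 154 172 133 117 116 116
 116 117 117 117 117 117 117 117 117 118 117 117 117 116 118 117 117 118
 141 169 171 170 133  49  38  67  37  30  32  56]
[ 30  31  66 145 170 170 170 171 171 170 164 128 118 117 118 117 117 117
 117 117 118 118 117 119 118 121 152 171 171 172 171 171 171 171 167 121
  46  31  32  34  37]
```

View pics/a.png

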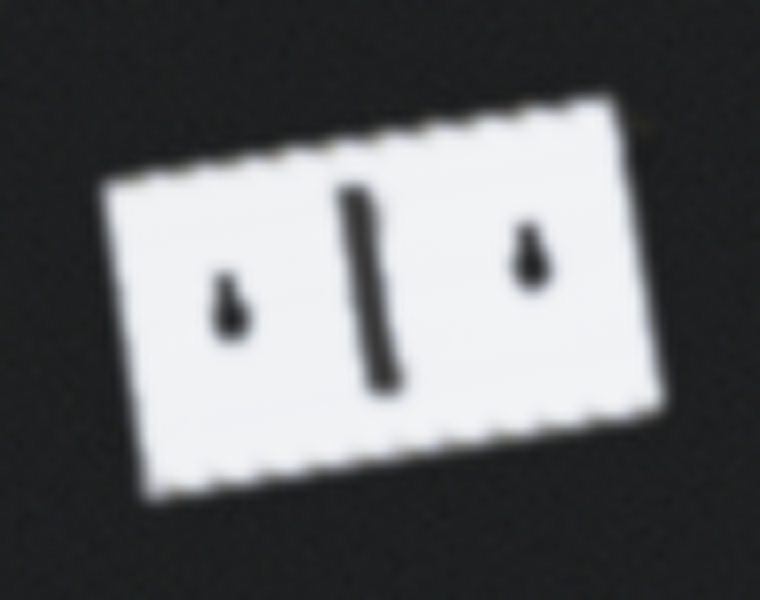

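View pics/b.png

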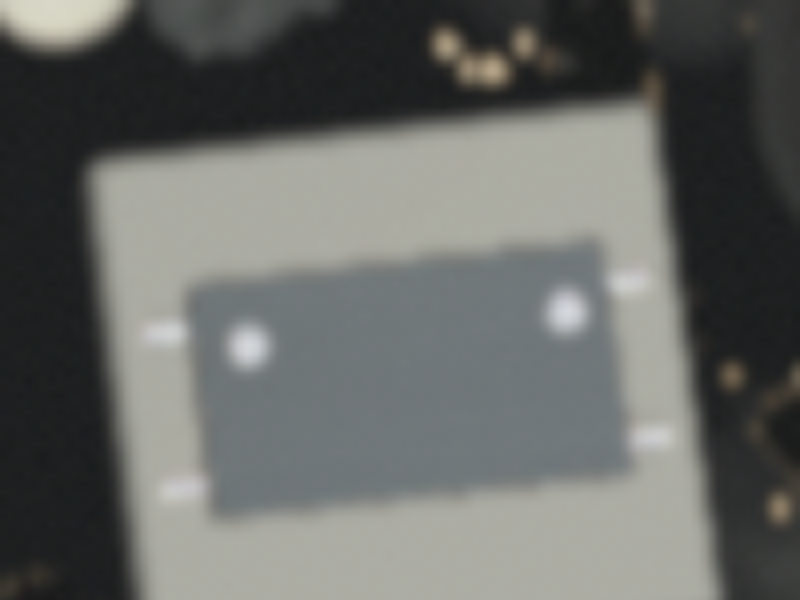

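```bash
cat >> h.py <<'E'
def studs(c):
    f=c["frame"];hs=cv2.cvtColor(f,cv2.COLOR_BGR2HSV);g=cv2.cvtColor(f,cv2.COLOR_BGR2GRAY).astype(float)
    return g
E
python3 - <<'E'
from h import *
fs=[];
for i in range(4): c=robot.read_camera("top");fs.append(c["frame"].astype(float))
f=np.mean(fs,0);g=cv2.cvtColor(f.astype(np.uint8),cv2.COLOR_BGR2GRAY).astype(float)
S=[]
for (u,v) in((376,213),(415.5,208.5)):
    x0,y0=int(u)-4,int(v)-4;w=np.clip(g[y0:y0+10,x0:x0+10]-122,0,None);yy,xx=np.mgrid[y0:y0+10,x0:x0+10]
    p=(( w*xx).sum()/w.sum(),(w*yy).sum()/w.sum());S.append(ray(c,p,.0815));print("stud",p,S[-1].round(4))
S=np.array(S);print("dist",np.linalg.norm(S[0]-S[1]),"yaw",np.arctan2(-(S[0]-S[1])[0],(S[0]-S[1])[1]),"mid",S.mean(0))
# housing
m=((g>100)).astype(np.uint8);m[:,:345]=0;m[:,445:]=0;m[:170]=0;m[265:]=0
m=cv2.morphologyEx(m,cv2.MORPH_OPEN,np.ones((5,5)))
k=max(cv2.findContours(m,0,2)[0],key=cv2.contourArea);r=cv2.minAreaRect(k)
for z in(.05,):
    P=np.array([ray(c,p,z) for p in cv2.boxPoints(r)]);print(P.round(4),np.linalg.norm(np.diff(P,axis=0),axis=1),"centre",P.mean(0))
# carriage
d=((g<143)&(g>90)).astype(np.uint8);d[:,:366]=0;d[:,426:]=0;d[:198]=0;d[240:]=0
d=cv2.morphologyEx(d,cv2.MORPH_CLOSE,np.ones((9,9)))
k=max(cv2.findContours(d,0,2)[0],key=cv2.contourArea);r=cv2.minAreaRect(k)
P=np.array([ray(c,p,.07) for p in cv2.boxPoints(r)]);print(P.round(4),np.linalg.norm(np.diff(P,axis=0),axis=1),"carr centre",P.mean(0))
# entry/handle of plate via weights
E
```

```text
stud (np.float64(375.61675908810844), np.float64(212.82008626001232)) [ 0.5475 -0.1649  0.0815]
stud (np.float64(415.54606741573036), np.float64(208.35393258426967)) [ 0.5593 -0.2851  0.0815]
dist 0.12079779339869703 yaw 0.09759847284776928 mid [ 0.55340768 -0.22502005  0.0815    ]
[[ 0.6232 -0.1082  0.05  ]
 [ 0.6471 -0.3294  0.05  ]
 [ 0.4349 -0.3458  0.05  ]
 [ 0.4117 -0.1285  0.05  ]] [0.22243801 0.21284437 0.21850788] centre [ 0.52922409 -0.2279611   0.05      ]
[[ 0.5725 -0.1416  0.07  ]
 [ 0.5879 -0.3039  0.07  ]
 [ 0.4983 -0.3099  0.07  ]
 [ 0.4831 -0.1489  0.07  ]] [0.16297191 0.08975032 0.16173565] carr centre [ 0.53544349 -0.22605278  0.07      ]
```

Emit:
apply_moves --rows '[{"xyz": [0, 0, 0], "turn": 0.086}, {"xyz": [39, -27, 0], "turn": 0}, {"xyz": [39, -27, 0], "turn": 0}, {"xyz": [39, -27, 0], "turn": 0}, {"xyz": [39, -27, 0], "turn": 0}, {"xyz": [39, -27, 0], "turn": 0}, {"xyz": [39, -27, 0], "turn": 0}, {"xyz": [39, -27, 0], "turn": 0}, {"xyz": [39, -27, 0], "turn": 0}, {"xyz": [0, 0, 0], "turn": 0}]'

```text
time: 1.6
tool_pos: [0.4025, -0.2451, 0.2267]
tool_rot: [-3.141, -0.0, 0.162]
contact_force: [-0.7, -0.1, -0.2]
opening: 0.0916
```

```bash
cat >> h.py <<'E'
def to(x,y,z,yaw):
    s=robot.observe();p=s["tool_pos"];a=s["tool_rot"][2];d=np.array([x,y,z])-p
    print("t",round(s["time"],2),"pos",p.round(4),"rot",s["tool_rot"].round(4),"F",s["contact_force"].round(1),"M",s["torque"].round(2),"op",round(s["opening"],4))
    b=yaw
    print("turn first",round(a-yaw,4),"then tool mm",(1e3*np.array([d[0]*np.cos(b)+d[1]*np.sin(b),d[0]*np.sin(b)-d[1]*np.cos(b),-d[2]])).round(1))
E
python3 -c "
from h import *
to(.501,.2154,.12,.158)"
```

```text
t 1.6 pos [ 0.4025 -0.2451  0.2267] rot [-3.1414e+00 -5.0000e-04  1.6230e-01] F [-0.7 -0.1 -0.2] M [-0.05  0.04 -0.02] op 0.0916
turn first 0.0043 then tool mm [ 169.7 -439.3  106.7]
```

Emit:
apply_moves --rows '[{"xyz": [18.8, -48.8, 8], "turn": 0.004}, {"xyz": [18.8, -48.8, 8], "turn": 0}, {"xyz": [18.8, -48.8, 8], "turn": 0}, {"xyz": [18.8, -48.8, 8], "turn": 0}, {"xyz": [18.8, -48.8, 8], "turn": 0}, {"xyz": [18.8, -48.8, 8], "turn": 0}, {"xyz": [18.8, -48.8, 8], "turn": 0}, {"xyz": [18.8, -48.8, 8], "turn": 0}, {"xyz": [18.8, -48.8, 8], "turn": 0}, {"xyz": [0, 0, 0], "turn": 0}]'

```text
time: 2.85
tool_pos: [0.5007, 0.2147, 0.1537]
tool_rot: [-3.142, 0.001, 0.157]
contact_force: [-0.4, -0.8, -0.1]
opening: 0.0918
```

```bash
python3 -c "
from h import *
to(.501,.2154,.027,.158)"
```

```text
t 2.85 pos [0.5007 0.2147 0.1537] rot [-3.1416e+00  9.0000e-04  1.5710e-01] F [-0.4 -0.8 -0.1] M [-0.03  0.04 -0.06] op 0.0918
turn first -0.0009 then tool mm [  0.4  -0.7 126.7]
```

Emit:
apply_moves --rows '[{"xyz": [0, -0.7, 30], "turn": 0}, {"xyz": [0, 0, 30], "turn": 0}, {"xyz": [0, 0, 30], "turn": 0}, {"xyz": [0, 0, 20], "turn": 0}, {"xyz": [0, 0, 15.5], "turn": 0}, {"xyz": [0, 0, 0], "turn": 0}]'

```text
time: 3.6
tool_pos: [0.5002, 0.2124, 0.0285]
tool_rot: [3.141, 0.002, 0.153]
contact_force: [-0.9, 0.3, -0.1]
opening: 0.0917
```

Emit:
apply_moves --rows '[{"xyz": [0, 0, 0], "turn": 0}, {"xyz": [0, 0, 0], "turn": 0}, {"xyz": [0, 0, 0], "turn": 0}, {"xyz": [0, 0, 0], "turn": 0}, {"xyz": [0, 0, 0], "turn": 0}, {"xyz": [0, 0, 0], "turn": 0}, {"xyz": [0, 0, 0], "turn": 0}, {"xyz": [0, 0, 0], "turn": 0}]' --gripper 0 --newtons 50

```text
time: 4.6
tool_pos: [0.5005, 0.2136, 0.0291]
tool_rot: [-3.141, 0.0, 0.154]
contact_force: [0.1, 1.1, -0.2]
opening: 0.0166
```

Run:
```python
from h import *
to(.501,.2154,.15,.158)
c=robot.read_camera("top");f=c["frame"]
cv2.imwrite("pics/c.png",cv2.resize(f[180:280,190:320],None,fx=6,fy=6,interpolation=cv2.INTER_CUBIC))
```

```text
t 4.6 pos [0.5005 0.2136 0.0291] rot [-3.1415e+00  1.0000e-04  1.5370e-01] F [ 0.1  1.1 -0.2] M [ 0.25  0.05 -0.01] op 0.0166
turn first -0.0043 then tool mm [   0.8   -1.7 -120.9]
```

View pics/c.png

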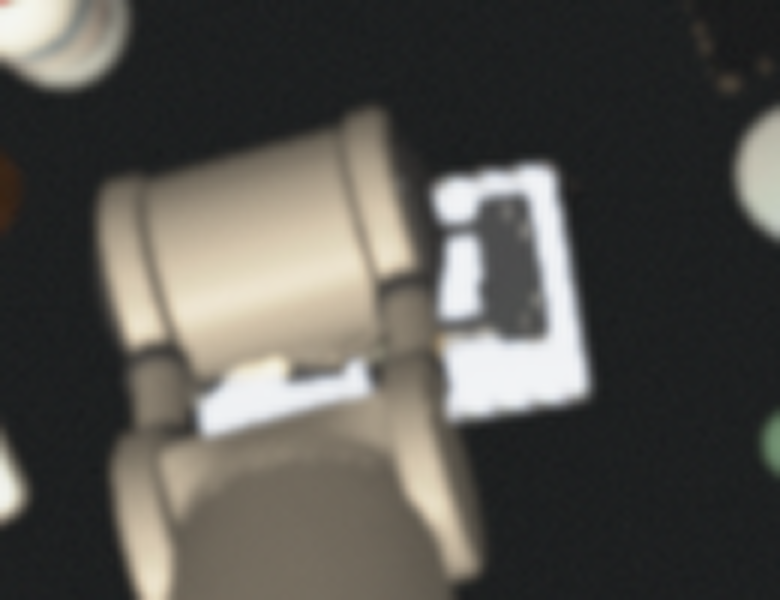

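Emit:
apply_moves --rows '[{"xyz": [0, 0, 0], "turn": 0}, {"xyz": [0, 0, 0], "turn": 0}, {"xyz": [0, 0, 0], "turn": 0}, {"xyz": [0, 0, 0], "turn": 0}]'

```text
time: 5.15
tool_pos: [0.5005, 0.2135, 0.0292]
tool_rot: [3.142, 0.0, 0.154]
contact_force: [-0.2, 2.1, -1.2]
opening: 0.0133
```

Emit:
apply_moves --rows '[{"xyz": [0, 0, -5], "turn": 0}, {"xyz": [0, 0, -10], "turn": 0}, {"xyz": [0, 0, -25], "turn": 0}, {"xyz": [0, 0, -30], "turn": 0}, {"xyz": [0, 0, -30], "turn": 0}, {"xyz": [0, 0, -20], "turn": 0}, {"xyz": [0, 0, 0], "turn": 0}, {"xyz": [0, 0, 0], "turn": 0}]'

```text
time: 6.15
tool_pos: [0.5, 0.2133, 0.1485]
tool_rot: [3.141, 0.001, 0.154]
contact_force: [-0.8, -0.6, -2.0]
opening: 0.0139
```

Run:
```python
from h import *
to(.5534,-.2248,.15,.098)
c=robot.read_camera("side");f=c["frame"]
cv2.imwrite("pics/d.png",cv2.resize(f[140:340,240:440],None,fx=3,fy=3,interpolation=cv2.INTER_CUBIC))
```

```text
t 6.15 pos [0.5    0.2133 0.1485] rot [3.1413e+00 1.3000e-03 1.5370e-01] F [-0.8 -0.6 -2. ] M [0.05 0.   0.02] op 0.0139
turn first 0.0557 then tool mm [ 10.3 441.2  -1.5]
```

View pics/d.png

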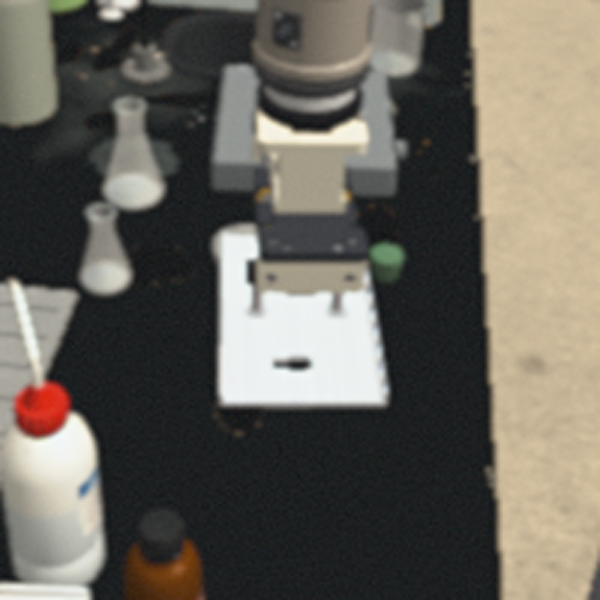

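Emit:
apply_moves --rows '[{"xyz": [0, 0, 0], "turn": 0.056}, {"xyz": [1, 30, 0], "turn": 0}, {"xyz": [1, 50, 0], "turn": 0}, {"xyz": [1, 55, 0], "turn": 0}, {"xyz": [2, 55, 0], "turn": 0}, {"xyz": [1, 55, 0], "turn": 0}, {"xyz": [1, 55, 0], "turn": 0}, {"xyz": [1, 55, 0], "turn": 0}, {"xyz": [1, 50, 0], "turn": 0}, {"xyz": [1, 30, 0], "turn": 0}]'

```text
time: 7.45
tool_pos: [0.5523, -0.2209, 0.1477]
tool_rot: [-3.141, 0.002, 0.096]
contact_force: [-0.2, 0.1, -1.9]
opening: 0.0133
```

Emit:
apply_moves --rows '[{"xyz": [0, 6, 0], "turn": 0}, {"xyz": [0, 0, 0], "turn": 0}, {"xyz": [0, 0, 0], "turn": 0}]'

```text
time: 7.82
tool_pos: [0.5534, -0.223, 0.1489]
tool_rot: [-3.141, 0.001, 0.099]
contact_force: [0.5, -0.3, -2.7]
opening: 0.0136
```

Run:
```python
from h import *
P=[]
for i in range(4):
    to(.5534,-.2248,.15,.098); 
    c=robot.read_camera("top"); P.append(c["frame"])
    s=robot.read_camera("side")
import pickle;pickle.dump((c,s),open("over.pkl","wb"))
a=cv2.resize(c["frame"][165:275,335:455],None,fx=5,fy=5,interpolation=cv2.INTER_CUBIC)
print(a.shape)
b=cv2.resize(s["frame"][140:260,280:440],None,fx=5,fy=5,interpolation=cv2.INTER_CUBIC)
cv2.imwrite("pics/e.png",a);cv2.imwrite("pics/f.png",b)
```

```text
t 7.83 pos [ 0.5534 -0.223   0.1489] rot [-3.1408e+00  7.0000e-04  9.9100e-02] F [ 0.5 -0.3 -2.7] M [0.   0.02 0.02] op 0.0136
turn first 0.0011 then tool mm [-0.2  1.8 -1.1]
t 7.92 pos [ 0.5536 -0.2232  0.1492] rot [-3.1414e+00  1.0000e-04  9.9200e-02] F [ 0.4 -0.6 -2.8] M [ 0.02  0.07 -0.03] op 0.0136
turn first 0.0012 then tool mm [-0.4  1.6 -0.8]
t 8.03 pos [ 0.5537 -0.2235  0.1494] rot [ 3.1415e+00 -1.0000e-04  9.9000e-02] F [ 0.6  0.9 -2.8] M [ 0.08  0.01 -0.  ] op 0.0136
turn first 0.001 then tool mm [-0.4  1.2 -0.6]
t 8.12 pos [ 0.5537 -0.2239  0.1494] rot [ 3.1414e+00 -2.0000e-04  9.8500e-02] F [-0.1  0.5 -2.7] M [ 0.02 -0.02  0.04] op 0.0133
turn first 0.0005 then tool mm [-0.4  0.9 -0.6]
(550, 600, 3)
```

View pics/e.png

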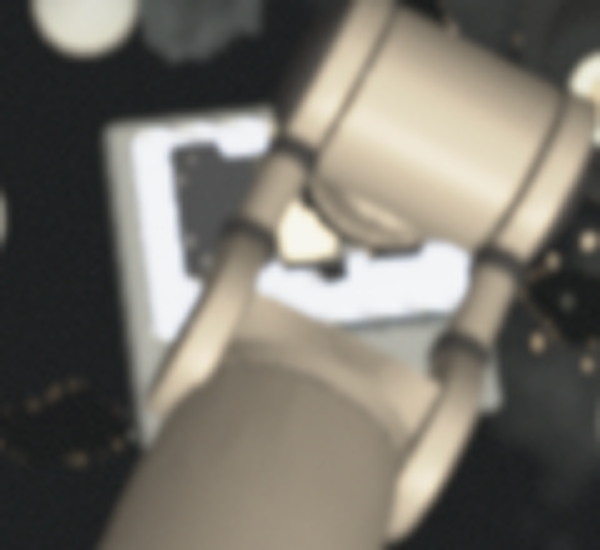

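View pics/f.png

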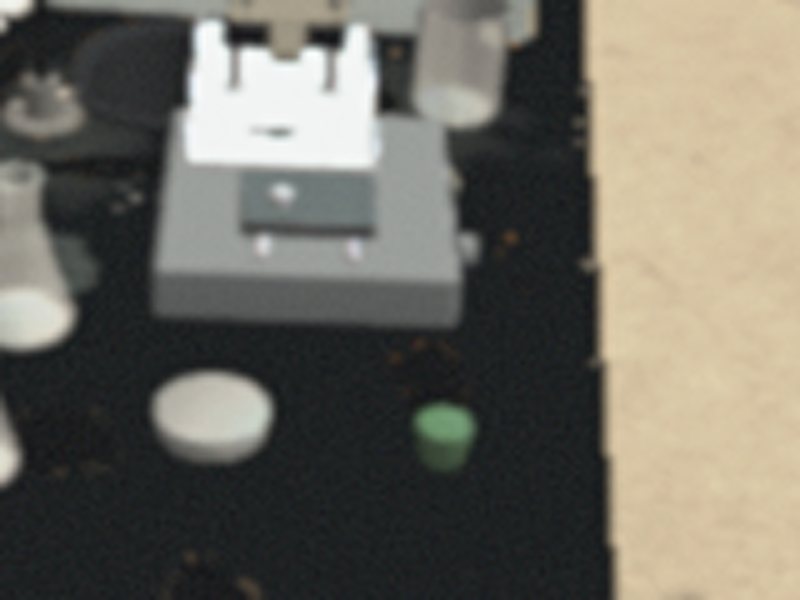

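Run:
```python
from h import *
import pickle
c,s=pickle.load(open("over.pkl","rb"))
u=.1494-.0292
g=cv2.cvtColor(c["frame"],cv2.COLOR_BGR2GRAY).astype(float)
def cross(v,x0,th=205):
    i=np.where((v[:-1]-th)*(v[1:]-th)<0)[0];return x0+i+(th-v[i])/(v[i+1]-v[i])
L=[]
for r in range(197,228,2):
    z=cross(g[r,355:372],355); 
    if len(z): L.append((z[0],r))
L=np.array(L);k=np.polyfit(L[:,1],L[:,0],1);print("left resid",np.std(L[:,0]-np.polyval(k,L[:,1])))
a,b=[ray(c,(np.polyval(k,r),r),u+.005) for r in(197,228)]
yaw=np.arctan2((b-a)[1],(b-a)[0]);yaw=(yaw+np.pi/2)%np.pi-np.pi/2;print("yaw left",yaw)
ps=.098;ey=np.array([-np.sin(ps),np.cos(ps)]);ex=np.array([np.cos(ps),np.sin(ps)])
T=np.array([.5537,-.2239])
m=(a+b)[:2]/2;print("left edge y offset from TCP (100 expected)",(m-T)@ey*1e3)
B=[]
for q in list(range(404,426,2)):
    z=cross(g[220:240,q],220)
    if len(z):B.append((q,z[-1]))
B=np.array(B);k=np.polyfit(B[:,0],B[:,1],1);print("bot resid",np.std(B[:,1]-np.polyval(k,B[:,0])))
for zz in(u,u+.012):
    p=[ray(c,(q,np.polyval(k,q)),zz) for q in(404,424)];print("bottom x off (-60)",[(w[:2]-T)@ex*1e3 for w in p])
# side
g=cv2.cvtColor(s["frame"],cv2.COLOR_BGR2GRAY).astype(float)
w=np.clip(g[174:183,330:345]-np.median(g[176:182,345:352]),0,None);w[w<25]=0;yy,xx=np.mgrid[174:183,330:345]
p=((w*xx).sum()/w.sum(),(w*yy).sum()/w.sum());st=ray(s,p,.0800);print("side stud",p,st)
w=np.clip(215-g[162:170,327:345],0,None);yy,xx=np.mgrid[162:170,327:345]
p=((w*xx).sum()/w.sum(),(w*yy).sum()/w.sum());kh=ray(s,p,u+.005);print("side keyhole",p,kh)
d=(kh-st)[:2];print("d x,y in plate frame mm",d@ex*1e3,d@ey*1e3)
for r in range(164,172): print(r,np.round(cross(g[r,310:360],310,200),2))
print(g[163:169,328:344].astype(int))
```

```text
left resid 0.06066974616632243
yaw left 0.09674229109235188
left edge y offset from TCP (100 expected) 101.05849298342093
bot resid 0.15407790681545164
bottom x off (-60) [np.float64(-58.380949431696074), np.float64(-58.37552614398044)]
bottom x off (-60) [np.float64(-59.11265796970633), np.float64(-59.107278882504765)]
side stud (np.float64(336.1751101321586), np.float64(178.00330396475772)) [ 0.54674286 -0.16666857  0.08      ]
side keyhole (np.float64(335.1068493150685), np.float64(165.9917808219178)) [ 0.55165372 -0.16533265  0.1252    ]
d x,y in plate frame mm 5.018008830178475 0.849017386699766
164 [316.58 354.55]
165 [316.45 335.5  336.09 354.75]
166 [316.49 332.33 337.79 354.75]
167 [316.57 334.67 354.94]
168 [316.56 355.33]
169 [316.58 355.44]
170 [316.68 355.34]
171 [316.9  354.92]
[[243 243 243 243 244 244 244 244 244 244 244 243 243 243 243 243]
 [243 242 241 240 241 242 242 240 241 241 242 243 243 243 243 243]
 [242 237 222 217 218 214 204 201 199 210 222 236 242 243 243 243]
 [242 235 217 208 206 188 163 150 153 170 208 233 242 243 243 243]
 [243 241 239 238 236 226 208 196 200 212 229 240 243 243 243 243]
 [243 243 244 244 244 244 240 240 240 242 243 243 243 243 243 243]]
```

Emit:
apply_moves --rows '[{"xyz": [0, 0.5, 10], "turn": 0}, {"xyz": [0, 0.5, 10], "turn": 0}, {"xyz": [0, 0, 10], "turn": 0}, {"xyz": [0, 0, 4], "turn": 0}, {"xyz": [0, 0, 0], "turn": 0}, {"xyz": [0, 0, 0], "turn": 0}, {"xyz": [0, 0, 0], "turn": 0}, {"xyz": [0, 0, 0], "turn": 0}]'

```text
time: 9.22
tool_pos: [0.5537, -0.2254, 0.1155]
tool_rot: [3.141, -0.0, 0.098]
contact_force: [-0.8, 0.3, -2.7]
opening: 0.0137
```

Run:
```python
from h import *
to(.5536,-.2256,.114,.098)
```

```text
t 9.22 pos [ 0.5537 -0.2254  0.1155] rot [ 3.1412e+00 -4.0000e-04  9.7800e-02] F [-0.8  0.3 -2.7] M [ 0.05  0.06 -0.05] op 0.0137
turn first -0.0002 then tool mm [-0.2  0.2  1.5]
```

Great. Lower gently; head contact expected at TCP z ≈ 0.1107, seated at ≈ 0.0992.

Emit:
apply_moves --rows '[{"xyz": [0, 0, 1.5], "turn": 0}, {"xyz": [0, 0, 1], "turn": 0}, {"xyz": [0, 0, 1], "turn": 0}, {"xyz": [0, 0, 1], "turn": 0}, {"xyz": [0, 0, 0.5], "turn": 0}, {"xyz": [0, 0, 0.5], "turn": 0}, {"xyz": [0, 0, 0], "turn": 0}, {"xyz": [0, 0, 0], "turn": 0}]'

```text
time: 10.22
tool_pos: [0.5535, -0.2253, 0.1096]
tool_rot: [-3.141, 0.0, 0.098]
contact_force: [-0.6, 0.2, -2.9]
opening: 0.0133
```

Emit:
apply_moves --rows '[{"xyz": [0, 0, 0.5], "turn": 0}, {"xyz": [0, 0, 0.5], "turn": 0}, {"xyz": [0, 0, 0.5], "turn": 0}, {"xyz": [0, 0, 0], "turn": 0}, {"xyz": [0, 0, 0], "turn": 0}]'

```text
time: 10.85
tool_pos: [0.5536, -0.2253, 0.1082]
tool_rot: [-3.142, 0.0, 0.098]
contact_force: [-1.9, 0.3, -1.7]
opening: 0.0134
```

Emit:
apply_moves --rows '[{"xyz": [0, 0, 0.5], "turn": 0}, {"xyz": [0, 0, 0.5], "turn": 0}, {"xyz": [0, 0, 0.5], "turn": 0}, {"xyz": [0, 0, 0], "turn": 0}, {"xyz": [0, 0, 0], "turn": 0}]'

```text
time: 11.48
tool_pos: [0.5536, -0.2254, 0.1067]
tool_rot: [-3.142, 0.0, 0.098]
contact_force: [-1.4, 1.6, -1.0]
opening: 0.0137
```

```bash
python3 -c "
from h import *
to(.5536,-.2256,.0992,.098)"
```

```text
t 11.47 pos [ 0.5536 -0.2254  0.1067] rot [-3.1416e+00  1.0000e-04  9.7800e-02] F [-1.4  1.6 -1. ] M [ 0.26  0.34 -0.04] op 0.0137
turn first -0.0002 then tool mm [-0.   0.2  7.5]
```

Emit:
apply_moves --rows '[{"xyz": [-0.4, -0.4, 0], "turn": 0}, {"xyz": [0, 0, 0.5], "turn": 0}, {"xyz": [0, 0, 0.5], "turn": 0}, {"xyz": [0, 0, 0.5], "turn": 0}, {"xyz": [0, 0, 0], "turn": 0}, {"xyz": [0, 0, 0], "turn": 0}]'

```text
time: 12.22
tool_pos: [0.5533, -0.2251, 0.1052]
tool_rot: [3.141, -0.0, 0.098]
contact_force: [-0.2, 0.2, -2.8]
opening: 0.0137
```

```bash
python3 -c "
from h import *
to(.5536,-.2256,.0992,.098)"
```

```text
t 12.22 pos [ 0.5533 -0.2251  0.1052] rot [ 3.1413e+00 -2.0000e-04  9.7800e-02] F [-0.2  0.2 -2.8] M [ 0.03 -0.01 -0.  ] op 0.0137
turn first -0.0002 then tool mm [0.2 0.5 6. ]
```

Free again, heads are inside the entries. Continue down towards the carriage.

Emit:
apply_moves --rows '[{"xyz": [0, 0, 1], "turn": 0}, {"xyz": [0, 0, 1], "turn": 0}, {"xyz": [0, 0, 1], "turn": 0}, {"xyz": [0, 0, 1], "turn": 0}, {"xyz": [0, 0, 0.5], "turn": 0}, {"xyz": [0, 0, 0], "turn": 0}, {"xyz": [0, 0, 0], "turn": 0}]'

```text
time: 13.1
tool_pos: [0.5532, -0.2251, 0.1008]
tool_rot: [3.141, -0.0, 0.098]
contact_force: [-0.3, -0.2, -2.0]
opening: 0.0134
```

Emit:
apply_moves --rows '[{"xyz": [0, 0, 0.5], "turn": 0}, {"xyz": [0, 0, 0.5], "turn": 0}, {"xyz": [0, 0, 0.3], "turn": 0}, {"xyz": [0, 0, 0], "turn": 0}, {"xyz": [0, 0, 0], "turn": 0}]'

```text
time: 13.72
tool_pos: [0.5532, -0.2251, 0.0994]
tool_rot: [3.141, 0.0, 0.098]
contact_force: [0.8, -1.2, -2.3]
opening: 0.0137
```

Emit:
apply_moves --rows '[{"xyz": [0, 0, 0.3], "turn": 0}, {"xyz": [0, 0, 0.3], "turn": 0}, {"xyz": [0, 0, 0], "turn": 0}, {"xyz": [0, 0, 0], "turn": 0}]'

```text
time: 14.22
tool_pos: [0.5533, -0.2251, 0.099]
tool_rot: [3.141, -0.0, 0.098]
contact_force: [-0.3, -0.4, -0.3]
opening: 0.0137
```

```bash
python3 -c "
from h import *
to(.5536,-.2256,.0992,.098)"
```

```text
t 14.22 pos [ 0.5533 -0.2251  0.099 ] rot [ 3.1413e+00 -2.0000e-04  9.7800e-02] F [-0.3 -0.4 -0.3] M [0.1  0.11 0.  ] op 0.0137
turn first -0.0002 then tool mm [ 0.3  0.6 -0.2]
```

Emit:
apply_moves --rows '[{"xyz": [0, 0, 0.2], "turn": 0}, {"xyz": [-1, 0, 0], "turn": 0}, {"xyz": [-2, 0, 0], "turn": 0}, {"xyz": [-2, 0, 0], "turn": 0}, {"xyz": [-2, 0, 0], "turn": 0}, {"xyz": [0, 0, 0], "turn": 0}, {"xyz": [0, 0, 0], "turn": 0}]'

```text
time: 15.1
tool_pos: [0.5463, -0.2259, 0.0988]
tool_rot: [3.141, -0.0, 0.098]
contact_force: [1.6, 0.0, 2.4]
opening: 0.0137
```

```bash
python3 -c "
from h import *
to(.5354,-.2269,.0992,.098)"
```

```text
t 15.1 pos [ 0.5463 -0.2259  0.0988] rot [ 3.1412e+00 -1.0000e-04  9.7800e-02] F [1.6 0.  2.4] M [ 0.02 -0.33 -0.01] op 0.0137
turn first -0.0002 then tool mm [-10.9  -0.   -0.4]
```

Emit:
apply_moves --rows '[{"xyz": [-2, 0, 0], "turn": 0}, {"xyz": [-2, 0, 0], "turn": 0}, {"xyz": [-2, 0, 0], "turn": 0}, {"xyz": [-1.5, 0, 0], "turn": 0}, {"xyz": [-1, 0, 0], "turn": 0}, {"xyz": [0, 0, 0], "turn": 0}, {"xyz": [0, 0, 0], "turn": 0}]'

```text
time: 15.98
tool_pos: [0.5378, -0.2266, 0.0987]
tool_rot: [3.141, 0.0, 0.098]
contact_force: [3.8, 0.3, 4.4]
opening: 0.0135
```

Emit:
apply_moves --rows '[{"xyz": [-0.5, 0, 0], "turn": 0}, {"xyz": [0, 0, 0], "turn": 0}, {"xyz": [0, 0, 0], "turn": 0}]'

```text
time: 16.35
tool_pos: [0.5375, -0.2266, 0.0987]
tool_rot: [3.141, -0.0, 0.098]
contact_force: [3.9, 0.2, 4.7]
opening: 0.0133
```

Emit:
apply_moves --rows '[{"xyz": [-0.5, 0, 0], "turn": 0}, {"xyz": [0, 0, 0], "turn": 0}, {"xyz": [0, 0, 0], "turn": 0}]'

```text
time: 16.73
tool_pos: [0.5368, -0.2267, 0.0987]
tool_rot: [3.141, -0.0, 0.098]
contact_force: [4.7, 0.5, 4.2]
opening: 0.0133
```

Emit:
apply_moves --rows '[{"xyz": [-0.5, 0, 0], "turn": 0}, {"xyz": [0, 0, 0], "turn": 0}, {"xyz": [0, 0, 0], "turn": 0}]'

```text
time: 17.1
tool_pos: [0.5363, -0.2267, 0.0987]
tool_rot: [3.141, -0.0, 0.098]
contact_force: [4.8, -0.1, 5.0]
opening: 0.0135
```

Emit:
apply_moves --rows '[{"xyz": [-0.5, 0, 0], "turn": 0}, {"xyz": [0, 0, 0], "turn": 0}, {"xyz": [0, 0, 0], "turn": 0}]'

```text
time: 17.48
tool_pos: [0.5358, -0.2268, 0.0986]
tool_rot: [3.141, 0.0, 0.098]
contact_force: [4.3, -0.3, 5.0]
opening: 0.0134
```

Emit:
apply_moves --rows '[{"xyz": [-0.5, 0, 0], "turn": 0}, {"xyz": [0, 0, 0], "turn": 0}, {"xyz": [0, 0, 0], "turn": 0}]'

```text
time: 17.85
tool_pos: [0.5353, -0.2268, 0.0986]
tool_rot: [3.141, -0.0, 0.098]
contact_force: [4.8, 0.6, 3.8]
opening: 0.0138
```

Emit:
apply_moves --rows '[{"xyz": [-0.5, 0, 0], "turn": 0}, {"xyz": [0, 0, 0], "turn": 0}, {"xyz": [0, 0, 0], "turn": 0}]'

```text
time: 18.23
tool_pos: [0.5348, -0.2268, 0.0986]
tool_rot: [3.141, -0.0, 0.098]
contact_force: [5.8, -0.4, 5.1]
opening: 0.0136
```

Emit:
apply_moves --rows '[{"xyz": [-0.4, 0, 0], "turn": 0}, {"xyz": [0, 0, 0], "turn": 0}, {"xyz": [0, 0, 0], "turn": 0}]'

```text
time: 18.6
tool_pos: [0.5344, -0.2269, 0.0986]
tool_rot: [3.141, -0.0, 0.098]
contact_force: [4.9, -0.1, 5.2]
opening: 0.0136
```

Emit:
apply_moves --rows '[{"xyz": [-0.4, 0, 0], "turn": 0}, {"xyz": [0, 0, 0], "turn": 0}, {"xyz": [0, 0, 0], "turn": 0}]'

```text
time: 18.98
tool_pos: [0.534, -0.2269, 0.0986]
tool_rot: [3.141, -0.0, 0.098]
contact_force: [4.9, 0.1, 4.2]
opening: 0.0136
```

Emit:
apply_moves --rows '[{"xyz": [-0.4, 0, 0], "turn": 0}, {"xyz": [0, 0, 0], "turn": 0}, {"xyz": [0, 0, 0], "turn": 0}]'

```text
time: 19.35
tool_pos: [0.5338, -0.227, 0.0987]
tool_rot: [3.141, -0.0, 0.098]
contact_force: [5.4, 0.2, 5.1]
opening: 0.0132
```

```bash
python3 -c "
from h import *
to(.5354,-.2269,.0992,.098)"
```

```text
t 19.35 pos [ 0.5338 -0.227   0.0987] rot [ 3.1414e+00 -4.0000e-04  9.7700e-02] F [5.4 0.2 5.1] M [ 0.13 -1.02 -0.04] op 0.0132
turn first -0.0003 then tool mm [ 1.6  0.1 -0.5]
```

Emit:
apply_moves --rows '[{"xyz": [-0.4, 0, 0], "turn": 0}, {"xyz": [0, 0, 0], "turn": 0}, {"xyz": [0, 0, 0], "turn": 0}]'

```text
time: 19.73
tool_pos: [0.5337, -0.2269, 0.0987]
tool_rot: [3.141, -0.001, 0.098]
contact_force: [6.9, 0.7, 4.1]
opening: 0.0134
```

Emit:
apply_moves --rows '[{"xyz": [-0.4, 0, 0], "turn": 0}, {"xyz": [0, 0, 0], "turn": 0}, {"xyz": [0, 0, 0], "turn": 0}]'

```text
time: 20.1
tool_pos: [0.5336, -0.227, 0.0987]
tool_rot: [3.141, -0.002, 0.098]
contact_force: [8.2, 1.7, 3.2]
opening: 0.0136
```

Emit:
apply_moves --rows '[{"xyz": [-0.5, 0, 0], "turn": 0}, {"xyz": [-0.5, 0, 0], "turn": 0}, {"xyz": [0, 0, 0], "turn": 0}, {"xyz": [0, 0, 0], "turn": 0}]'

```text
time: 20.6
tool_pos: [0.5333, -0.227, 0.0988]
tool_rot: [3.141, -0.003, 0.098]
contact_force: [9.9, 1.2, 2.5]
opening: 0.0135
```

```bash
python3 -c "
from h import *
to(.5336,-.227,.0992,.098)"
```

```text
t 20.6 pos [ 0.5333 -0.227   0.0988] rot [ 3.1409 -0.0032  0.0976] F [9.9 1.2 2.5] M [ 0.31 -1.76 -0.04] op 0.0135
turn first -0.0004 then tool mm [ 0.3  0.  -0.4]
```

Emit:
apply_moves --rows '[{"xyz": [0.6, 0, 0], "turn": 0}, {"xyz": [0.6, 0, -0.2], "turn": 0}, {"xyz": [0, 0, 0], "turn": 0}]'

```text
time: 20.98
tool_pos: [0.5336, -0.227, 0.0987]
tool_rot: [3.141, -0.001, 0.098]
contact_force: [7.2, 1.1, 2.5]
opening: 0.0139
```

Emit:
apply_moves --rows '[{"xyz": [0, 0, 0], "turn": 0}, {"xyz": [0, 0, 0], "turn": 0}, {"xyz": [0, 0, 0], "turn": 0}, {"xyz": [0, 0, 0], "turn": 0}, {"xyz": [0, 0, 0], "turn": 0}, {"xyz": [0, 0, 0], "turn": 0}]' --gripper 0.6

```text
time: 21.72
tool_pos: [0.533, -0.227, 0.0988]
tool_rot: [3.142, 0.0, 0.098]
contact_force: [0.6, 0.4, 0.1]
opening: 0.055
```

Emit:
apply_moves --rows '[{"xyz": [0, 0, -5], "turn": 0}, {"xyz": [0, 0, -15], "turn": 0}, {"xyz": [0, 0, -30], "turn": 0}, {"xyz": [0, 0, -40], "turn": 0}, {"xyz": [0, 0, -40], "turn": 0}, {"xyz": [-50, 0, 0], "turn": 0}, {"xyz": [-50, 0, 0], "turn": 0}, {"xyz": [0, -50, 0], "turn": 0}, {"xyz": [0, -50, 0], "turn": 0}, {"xyz": [0, -50, 0], "turn": 0}]'

```text
time: 22.98
tool_pos: [0.4186, -0.0864, 0.2301]
tool_rot: [3.141, -0.002, 0.097]
contact_force: [0.0, 0.1, 0.2]
opening: 0.0552
```

Emit:
apply_moves --rows '[{"xyz": [0, -50, 0], "turn": 0}, {"xyz": [0, -50, 0], "turn": 0}, {"xyz": [0, -50, 0], "turn": 0}, {"xyz": [0, 0, 0], "turn": 0}]'

```text
time: 23.48
tool_pos: [0.4038, 0.0645, 0.23]
tool_rot: [-3.141, -0.002, 0.103]
contact_force: [0.6, -0.5, -0.3]
opening: 0.0547
```

Run:
```python
from h import *
to(.5336,-.227,.0992,.098)
c=robot.read_camera("top");s=robot.read_camera("side")
import pickle;pickle.dump((c,s),open("end.pkl","wb"))
a=cv2.resize(c["frame"][165:265,335:455],None,fx=4,fy=4,interpolation=cv2.INTER_CUBIC)
b=cv2.resize(s["frame"][140:240,290:390],None,fx=4,fy=4,interpolation=cv2.INTER_CUBIC)[:, :320]
cv2.imwrite("pics/g.png",np.hstack([a,b]))
g=cv2.cvtColor(c["frame"],cv2.COLOR_BGR2GRAY)
m=(g>207).astype(np.uint8);m[:,:345]=0;m[:,445:]=0;m[:170]=0;m[265:]=0
m=cv2.morphologyEx(m,cv2.MORPH_CLOSE,np.ones((7,7)))
k=max(cv2.findContours(m,0,2)[0],key=cv2.contourArea);r=cv2.minAreaRect(k)
P=np.array([ray(c,p,.079) for p in cv2.boxPoints(r)]);print(P.round(4),np.linalg.norm(np.diff(P,axis=0),axis=1),"plate centre",P.mean(0))
```

```text
t 23.48 pos [0.4038 0.0645 0.23  ] rot [-3.1414e+00 -1.9000e-03  1.0290e-01] F [ 0.6 -0.5 -0.3] M [0.03 0.   0.01] op 0.0547
turn first 0.0049 then tool mm [100.7 302.8 130.8]
[[ 0.5869 -0.1213  0.079 ]
 [ 0.6065 -0.3229  0.079 ]
 [ 0.4847 -0.3312  0.079 ]
 [ 0.4653 -0.1316  0.079 ]] [0.20260737 0.12216356 0.2005065 ] plate centre [ 0.53585729 -0.22674455  0.079     ]
```

View pics/g.png

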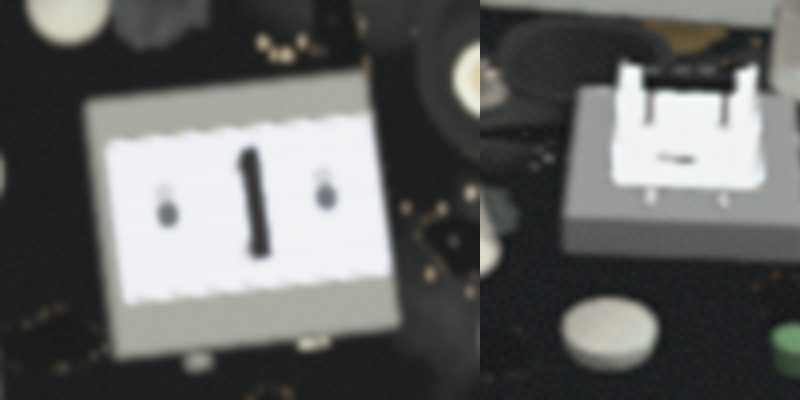

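```bash
python3 -c "
from cell import robot
print(robot.hand_in())"
```

```text
the job is handed in; nothing more can be done
None
```

The carrier plate is back on the shaker, drawn to the closed ends of both slots and let go. I handed it in at about 23.5 s of the 64 s allowed.

- **Fit on the studs:** the top camera put the midpoint between the studs at (0.553, -0.225), with the shaker's yaw at about 0.098. While lowering, I felt about 2 N of sideways rub on the stud heads. I shifted 0.4 mm in each direction, after which the heads passed into the entries. The plate met the carriage at the expected height.
- **Drawing forward:** the plate slid about 20 mm, at roughly 5 N of friction, until it stopped against the stud necks. The force there reached about 10 N, and no reading during the job was higher. The draw was longer than the nominal 18 mm because the plate went down slightly ahead of centre.
- **Last check:** the pictures taken after release show the plate lying flat, with the stud heads over the slot ends and empty entries. The arm is clear, and the dish and stopper look undisturbed in these views. I did not compare the other bystanders before and after.
- **Disagreements:** the two cameras differed by 1 to 2 mm on where the plate sat relative to the studs, so I relied on feel. The final camera estimate of the plate centre (0.536, -0.227) is about 2 mm further back than the gripper's reading (0.533, -0.227) when the plate stopped.

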